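# Dust the soundbox, close it on its dowels and hold it pressed

## Task

Pick up the orange air duster, point its nozzle at the middle of the white diaphragm in the brass soundbox half from about 6 cm away, hold it there steadily for two seconds without touching the soundbox, and lay the duster back down on its cork mat. Then set the dark bakelite back onto the two dowels of the brass half until its face is flush, and press the pair down so that the sprung nest sinks about half of its travel, clear of its stop. Finish still gripping the back and holding the pair pressed like that, with the other parts on the counter left alone.

Things in the scene. Friction and masses are not known exactly. Their poses are not given: they have to be found in the camera images.
- duster: Orange cordless air duster, about 0.22 kg, lying flat on the cork mat. Body: a box 110 (x) x 32 (y) x 36 high (z) mm; origin at the centre of its flat underside, +x to the nozzle end. An 8 mm steel tube leaves the front at z 22, rises to z 40 at x 75, runs level to x 105, then bends 45 degrees forward and down. Grip it across its 32 mm from above, at mid-length.
- nozzle (a point): Tip of the duster's nozzle, at (128, 0, 17) mm in the duster's frame. Its own x axis is the blowing direction: forward and down at 45 degrees when the duster is level, (0.707, 0, -0.707) in the duster's frame; its y axis is the duster's y.
- mat: Cork mat 240 (x) x 100 (y) x 4 mm thick, fixed to the counter; origin at the centre of its underside, so its top is at 4 mm. The duster lies on it and goes back on it. (Keep clear of the fixed beech cabinet, 260 mm high, at the left end of the counter beyond world y = 0.52 m.)
- diaphragm (a point): Centre of the white diaphragm, a disc 39 mm across facing up, at the bottom of the brass half's bore, 8.5 mm below the mating face. Moves with the nest.
- front (a point): Brass front half of the soundbox, fixed on the sprung nest. Origin: centre of its upward mating face, 56 mm above the counter when the nest is up; x along the line of the dowels, z up. A ring 50 mm across, bore 40, with an ear 22 x 24 mm at each side, tops flush. In the ears, at x +36 and -36 mm, stand steel dowels 6 mm thick, 11 mm high: straight for 5 mm, then tapered to 2.4 mm.
- nest_base: Aluminium base plate 120 (x) x 100 (y) x 12 mm of the sprung nest, fixed on the counter; origin at the centre of its underside, below the brass half, same axes. Above it rides the grey sprung top plate, 110 x 90 x 12 mm, its top 14 mm below the mating face.
- nest (a joint): How far the sprung nest with the brass half is pushed straight down, in m: 0 up (as it starts), 0.016 on its stop. Pressing starts it down at about 5.5 N and it takes 0.7 N more per mm (about 11 N at 8 mm); it springs back up.
- back: Dark brown bakelite soundbox back, about 0.12 kg, mating face down. A disc 50 mm across, 12 thick, with an ear 22 x 24 mm at each side (94 mm long along x), each with an 8.5 mm through hole at x +36 and -36. On top a flat-sided block 30 (x) x 24 (y) mm, from z 12 to z 40: grip it across its 24 mm. Origin: centre of the underside, the mating face. Fits either way round (half a turn).
- spring_pin: Copper spring pin, 75 x 10 mm, lying on the counter; leave alone. Origin at the middle of its underside.
- pivot: Nickel tone arm pivot, a stepped post 48 mm across and 50 mm high; leave alone. Origin under its centre.
- lid_stay: Mahogany lid stay, a flat bar 190 x 18 x 10 mm; leave alone. Origin under its centre, x along it.
- oil: Small jar 48 mm across and 90 mm high; leave alone. Origin under its centre.

How it is judged:
By the outcome, as a careful person would: the job done as asked, in the order asked, and still so for the second after the job is handed in, while the arm keeps its last pose, push and grip.
It also fails if it takes over 72 s, if anything falls off the work surface, if the arm or the gripper's body presses on something with over 40 N, if the wrist force passes 120 N, or if a joint passes its speed limit or range.

## Robot

A 6-joint arm with a two-finger parallel gripper is mounted at the origin on the work surface. World frame = base frame: x ahead of the robot, y to its left, z up, the work surface at z = 0. Lengths are in m, angles in rad, forces in N, time in s.
With the tool pointing down it reaches from about 0.375 to 0.9 m from the base axis. Payload 3.1 kg.
Tool frame: the origin (TCP) lies between the finger pads; the fingertips stand manip.finger_overhang ahead of it and the grasp point (between the pads) lies 5 mm behind it (manip.finger_overhang is the distance from the TCP to the fingertips, in m); z points along the fingers, y is the line along which they close (so a half turn about z gives the same grasp; the last joint's range is limited). The gripper opens to 85 mm and grips with 20 to 120 N. Pads are 22 mm wide; open, the fingers measure 114 mm over their backs; the gripper's body (76 mm by 85 mm) begins 54 mm behind the grasp point. The pads swing forward as they close: fully open they stand 13 mm farther back than shut.
Start: joints at [0.988, 0.527, 1.433, -0, 1.181, -0.178], TCP at [0.246, 0.574, 0.224] pointing down, gripper open.
Joint ranges: [-3.08, 3.08], [-0.75, 2.2], [0.22, 2.44], [-1.43, 4.57], [0, 2.65], [-2.85, 2.85]. Speed limits (rad/s): [2.79, 2.79, 3.14, 3.14, 3.14, 3.14].

## Interface

Orientations are given as a unit quaternion [x, y, z, w].
In Python, from station import manip gives the robot as it stands.
- The arm moves only by the tool drive_tool, never from a script. Its argument "plan" is a list of rows, each a list of 7 numbers: the shift along the tool's x, y, z in m, then the turn, a rotation vector about the tool's x, y, z in degrees, then the opening, from -1 (shut) to 1 (fully open). In form: [[x, y, z, wx, wy, wz, gripper], ...]. A call has 1 to 10 rows; each row shifts and turns the commanded pose from where the row before left it, along the tool's axes as they then stand; what a row does not reach is not made up. A row lasts 1/10 s, in which the tool goes at most 50 mm and 8.59 degrees, less where a joint would pass 70% of its speed; a pose out of reach is approached as far as the arm can. A call is refused whole if a number of a shift passes 0.05 or a number of a turn 8.59, either way. A call with a gripper value outside its range is refused whole. The fingers move at their own pace and stop on an object; "newtons" is the grip in N (left out, the last holds). Time passes only in rows, so rows that do not move let the fingers close. It gives the time, the measured TCP pose, the force, the opening and the grip force at its end, in the units of the state.
- manip.sense(): the state, without advancing time (a new reading comes with each control period).
- manip.snapshot(name): name is "side" or "top"; returns a dict with "image" (400x640x3 uint8, red, green, blue), "z_map" (400x640 float32, m along the optical axis (not along the pixel's ray), 0 where there is no reading), "fov_y" (degrees; the focal length in pixels is half the picture's height over the tangent of half this angle, whatever the lens; pixels are square), "cx", "cy" (the principal point, pixels), "k1" (the pictures are not rectified: a ray, as slopes to the right and down, at radius r is drawn at 1 + k1 r^2 times it, then the intrinsics apply), "extrinsics" (4x4, takes a point from camera to world coordinates). Camera axes: x right, y up, looking along -z (the intrinsics and any distortion apply to the point x, -y, -z); pixel columns grow to the right and rows downward; lengths in m; the calibration is good to about 2 mm. A picture is of the moment at which its call begins.
- manip.sign_off(): hands the job in; it is judged then, once.
The state is a dict: "t": time; "q": joint angles; "qd": joint speeds; "tau": joint torques, N m; "tcp_pos": TCP position; "tool_rot": TCP orientation; "force": force on the tool from outside, world axes, zero at the start; "ft_torque": the same for the moment, N m; "finger_gap": opening from 0.0 (shut) to 1.0 (fully open); "gripper_force": force on a finger pad.
Only numpy, scipy, OpenCV 4.12 (cv2) and the standard library are available. Lean on these libraries where they do the work, as an engineer would, in place of code of your own. Each camera call takes 0.05 s, during which the arm holds its last target. There are 200 camera calls.

## Working session

There is one attempt and no reset: what is moved stays moved. The work goes in short steps, Python scripts to look and compute and a tool call to move; the robot and the scene stay as the last step left them, time stands still between calls to the robot, and variables do not carry over. Pictures are saved under pics/ and viewed, at most 10 in all, crops included, and the job is handed in when it is done.

Besides the shell and the picture viewer there is one more tool, called after ">>>" as name(argument=value, ...), one argument or row to a line, values as JSON. drive_tool: Moves the arm, as the interface text tells. Its arguments: {"type":"object","properties":{"plan":{"type":"array"},"newtons":{"type":"number"}},"required":["plan"]}

```bash
ls; mkdir -p pics
cat > h.py <<'E'
import numpy as np, cv2, sys
from station import manip
def snap(n):
    s=manip.snapshot(n); return s
def K(s):
    f=200/np.tan(np.radians(s['fov_y'])/2)
    return np.array([[f,0,s['cx']],[0,f,s['cy']],[0,0,1.]]), np.array([s['k1'],0,0,0,0.])
def slopes(s,uv):
    k,_=K(s); uv=np.asarray(uv,float).reshape(-1,2)
    d=(uv-k[:2,2])/k[0,0]; p=d.copy()
    for _ in range(30): p=d/(1+s['k1']*(p**2).sum(1,keepdims=True))
    return p
def ray(s,uv):
    p=slopes(s,uv); E=np.array(s['extrinsics']); 
    d=np.c_[p[:,0],-p[:,1],-np.ones(len(p))]
    return E[:3,3], d@E[:3,:3].T
def onplane(s,uv,z):
    o,d=ray(s,uv); return o+d*((z-o[2])/d[:,2])[:,None]
def cloud(s):
    v,u=np.mgrid[0:400,0:640]; uv=np.c_[u.ravel(),v.ravel()]
    o,d=ray(s,uv); return (o+d*s['z_map'].reshape(-1,1)).reshape(400,640,3)
def proj(s,P):
    E=np.array(s['extrinsics']); c=(np.asarray(P,float).reshape(-1,3)-E[:3,3])@E[:3,:3]
    p=np.c_[c[:,0],-c[:,1]]/-c[:,2:]; k,_=K(s)
    return p*(1+s['k1']*(p**2).sum(1,keepdims=True))*k[0,0]+k[:2,2]
def save(s,n): cv2.imwrite('pics/'+n+'.png',s['image'][:,:,::-1])
E
python3 - <<'E'
from h import *
for n in('top','side'):
    s=snap(n); save(s,n+'0'); np.savez(n+'0.npz',**s); print(n,s['fov_y'],s['cx'],s['cy'],s['k1'],np.round(s['extrinsics'],3))
print(manip.sense(), manip.finger_overhang)
E
```

```text
pics
top 55.01564350294886 324.23505641572206 200.89727010991302 -0.07613318225594866 [[ 0.137  0.967 -0.214  0.403]
 [-0.991  0.134 -0.029 -0.118]
 [ 0.001  0.216  0.976  0.975]
 [ 0.     0.     0.     1.   ]]
side 49.977912148164705 318.9130883030304 205.99892933123243 -0.0718478000427288 [[ 0.785  0.391 -0.481 -0.012]
 [-0.619  0.499 -0.606 -0.871]
 [ 0.003  0.773  0.634  0.885]
 [ 0.     0.     0.     1.   ]]
{'t': 0.1, 'q': array([ 9.87493494e-01,  5.28417198e-01,  1.43377990e+00,  2.47505857e-05,
        1.18144083e+00, -1.78508262e-01]), 'qd': array([-0.00171835,  0.00054188, -0.00225414,  0.00098863,  0.00068808,
       -0.00114702]), 'tau': array([-3.63643595e-02, -4.43581116e+01, -1.79012239e+01, -1.30473168e-02,
       -1.60059845e-02,  2.81047571e-03]), 'tcp_pos': array([0.24573833, 0.57393131, 0.22320266]), 'tool_rot': array([ 2.01022765e-01,  9.79586036e-01, -9.45091901e-04, -3.90802237e-04]), 'force': array([ 0.31828232, -1.72715217, -0.75245329]), 'ft_torque': array([0.01219032, 0.03703386, 0.01668308]), 'gripper_force': 0.048428675945615396, 'finger_gap': 0.9961057937249213} 0.014
```

View pics/top0.png

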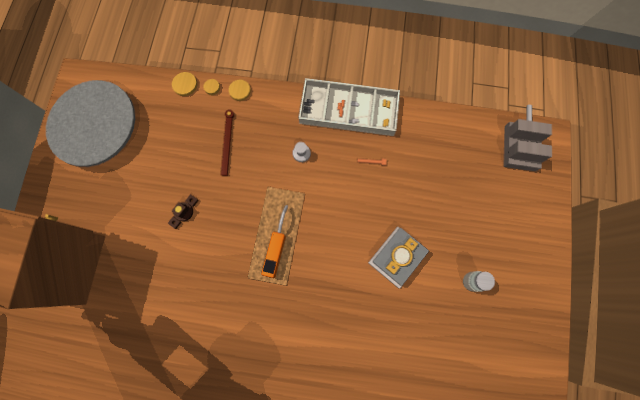

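View pics/side0.png

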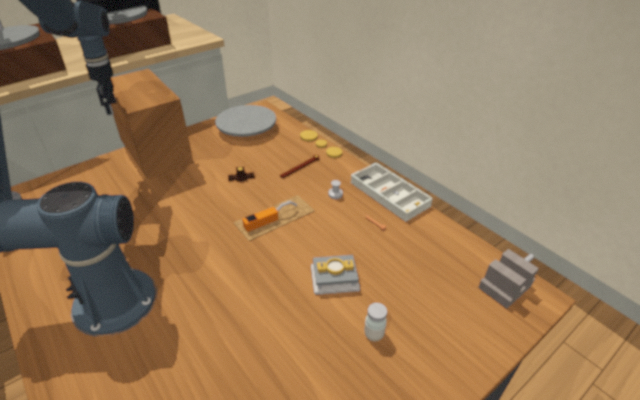

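The top view shows the duster at about (273,255) with its tube toward (285,205), the back at (183,211) and the nest with its white diaphragm at (402,256). The side view shows the same parts with nothing crowding them.

Run:
```python
from h import *
for n in('top','side'):
    s=dict(np.load(n+'0.npz')); C=cloud(s); im=s['image']; hsv=cv2.cvtColor(im,cv2.COLOR_RGB2HSV)
    big=cv2.resize
    def rect(mask,z,label):
        P=onplane(s,np.argwhere(mask)[:,::-1],z)
        r=cv2.minAreaRect((P[:,:2]*1000).astype(np.float32)); print(n,label,mask.sum(),'mean',P.mean(0).round(4),'rect',np.round(r[0],1),np.round(r[1],1),round(r[2],1))
    X,Y,Z=C[...,0],C[...,1],C[...,2]
    def box(cx,cy,r): return (abs(X-cx)<r)&(abs(Y-cy)<r)
    c={k:C[v[1],v[0]] for k,v in ({'dust':(273,255),'back':(183,211),'nest':(402,256)} if n=='top' else {'dust':(262,219),'back':(240,174),'nest':(335,268)}).items()}
    print({k:v.round(3) for k,v in c.items()})
    b=box(*c['dust'][:2],.12); org=b&(hsv[...,0]<16)&(hsv[...,1]>200)&(hsv[...,2]>150)
    print('duster z',np.percentile(Z[org&(Z>.02)],[10,50,90]).round(4))
    rect(org&(Z>.034),.040,'orange top'); 
    D=C[b&(Z>.034)&(Z<.055)]; r=cv2.minAreaRect((D[:,:2]*1000).astype(np.float32)); print('cloud duster+tube',r)
    b=box(*c['back'][:2],.07)
    for lo,hi,l in((.03,.05,'blocktop'),(.006,.018,'ears'),(.006,.05,'all')):
        D=C[b&(Z>lo)&(Z<hi)]
        r=cv2.minAreaRect((D[:,:2]*1000).astype(np.float32)); print('back',l,len(D),D.mean(0).round(4),np.round(r[0],1),np.round(r[1],1),round(r[2],1))
    b=box(*c['nest'][:2],.1)
    for lo,hi,l in((.007,.017,'base'),(.036,.046,'plate'),(.052,.06,'face'),(.059,.075,'dowels'),(.0,.08,'all>5')):
        D=C[b&(Z>max(lo,.005))&(Z<hi)]
        if len(D)<4: print('nest',l,len(D)); continue
        r=cv2.minAreaRect((D[:,:2]*1000).astype(np.float32)); print('nest',l,len(D),D.mean(0).round(4),np.round(r[0],1),np.round(r[1],1),round(r[2],1))
    w=b&(hsv[...,1]<60)&(hsv[...,2]>180); lab,cc,st,ce=cv2.connectedComponentsWithStats(w.astype(np.uint8)); 
    for i in range(1,lab):
        if st[i,4]>30: print('white',st[i],onplane(s,ce[i],.0475).round(4))
    # crops
    crops=[]
    for k in c:
        p=proj(s,c[k])[0].astype(int); crops.append(cv2.resize(im[max(0,p[1]-45):p[1]+45,max(0,p[0]-45):p[0]+45],(266,266),interpolation=cv2.INTER_NEAREST))
    cv2.imwrite(f'pics/c_{n}.png',np.hstack(crops)[:,:,::-1])
a=cv2.imread('pics/c_top.png');b=cv2.imread('pics/c_side.png');cv2.imwrite('pics/c.png',np.vstack([a,b]))
```

```text
{'dust': array([0.458, 0.014, 0.042]), 'back': array([0.535, 0.259, 0.034]), 'nest': array([ 0.498, -0.295,  0.047])}
duster z [0.0377 0.04   0.0424]
top orange top 412 mean [0.4701 0.0151 0.04  ] rect [460.4  16. ] [ 30.7 108. ] 84.0
cloud duster+tube ((492.1069641113281, 12.408296585083008), (32.29917907714844, 173.17002868652344), 83.87466430664062)
back blocktop 122 [0.5382 0.2685 0.0393] [538.4 270.3] [24.5 30. ] 63.9
back ears 311 [0.5374 0.2652 0.0119] [512.1 274.2] [129.4 106.7] 17.8
back all 460 [0.5373 0.2659 0.0198] [512.1 274.2] [129.4 106.7] 17.8
nest base 252 [ 0.484  -0.2619  0.0117] [ 498.5 -292.8] [ 99.3 121.4] 57.7
nest plate 1142 [ 0.4966 -0.292   0.0422] [ 498.6 -292.2] [ 90.5 111. ] 57.4
nest face 312 [ 0.4987 -0.2913  0.0559] [ 499.1 -291.7] [48.2 93.9] 52.3
nest dowels 27 [ 0.4973 -0.2933  0.0615] [ 494.7 -295.4] [34.9 95.1] 42.1
nest all>5 1958 [ 0.4958 -0.2876  0.0409] [ 493.5 -293.5] [185.3 189.8] 0.9
white [395 248  14  16 177] [[ 0.4991 -0.2936  0.0475]]
white [369 259  32  29  74] [[ 0.4508 -0.2557  0.0475]]
{'dust': array([ 0.458, -0.002,  0.035]), 'back
[... 315 characters left out ...]
5585938)
back blocktop 51 [0.5378 0.2639 0.0376] [538.5 266.3] [27.7 29.6] 65.7
back ears 125 [0.5368 0.2617 0.0106] [537.8 262.9] [44.8 93.5] 65.2
back all 203 [0.5368 0.2615 0.0191] [537.8 262.9] [44.8 93.5] 65.2
nest base 384 [ 0.4727 -0.3171  0.0125] [ 497.4 -295.5] [ 97.8 120.1] 57.7
nest plate 697 [ 0.4916 -0.3021  0.0426] [ 498.6 -294. ] [ 92.8 111.9] 58.3
nest face 229 [ 0.4968 -0.294   0.0563] [ 499.3 -292.5] [52.  92.4] 41.6
nest dowels 34 [ 0.5    -0.2969  0.061 ] [ 500.5 -290.5] [31.  92.3] 55.0
nest all>5 1612 [ 0.4879 -0.305   0.0368] [ 501.5 -297.5] [187.1 167.7] 4.4
white [328 262  14   8  92] [[ 0.5023 -0.2912  0.0475]]
white [311 264   7  28  88] [[ 0.4302 -0.2934  0.0475]]
```

View pics/c.png

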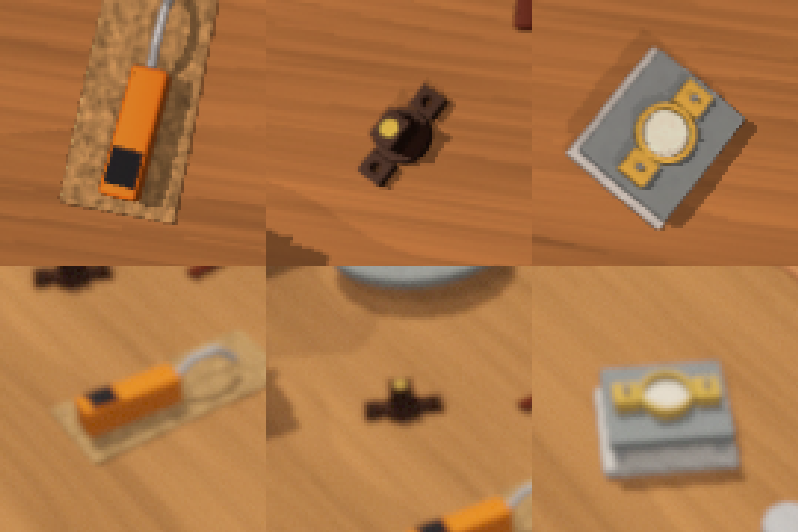

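```bash
cat >> h.py <<'E'
from scipy.spatial.transform import Rotation as R
def go(p,az=None,tilt=True):
    """prints turn (deg, tool rotvec) to make tool point down with x at azimuth az, then the shift (mm, tool axes) after it"""
    s=manip.sense(); R0=R.from_quat(s['tool_rot']); M=R0.as_matrix()
    a=np.degrees(np.arctan2(M[1,0],M[0,0]))
    if az is None: az=a
    c,n=np.cos(np.radians(az)),np.sin(np.radians(az))
    T=np.array([[c,n,0],[n,-c,0],[0,0,-1.]])
    w=np.degrees((R0.inv()*R.from_matrix(T)).as_rotvec())
    d=np.array(p)-s['tcp_pos']
    print('t',round(s['t'],2),'pos',s['tcp_pos'].round(4),'az',round(a,2),'| turn',w.round(2),'shift mm',(T.T@d*1000).round(1),'dist',round(np.linalg.norm(d)*1000),'gap',round(s['finger_gap'],3),'gf',round(s['gripper_force'],1),'F',s['force'].round(1))
E
python3 - <<'E'
from h import *
go([.246,.42,.223],173.95); go([.4606,.0158,.12],173.95)
s=dict(np.load('top0.npz'));C=cloud(s);X,Y,Z=C[...,0],C[...,1],C[...,2]
m=(Z>.2)&(Y>.3); print('cabinet?',np.percentile(X[m],[1,50,99]).round(3),np.percentile(Y[m],[1,99]).round(3))
hsv=cv2.cvtColor(s['image'],cv2.COLOR_RGB2HSV)
# mat outline on z=.004 : 4 corners picked by colour near duster
for n in('top','side'):
    s=dict(np.load(n+'0.npz'))
    c=np.array([[268,187],[304,191],[286,285],[248,278]]) if n=='top' else np.array([[234,218],[296,200],[315,212],[249,236]])
    P=onplane(s,c,.004); print(n,P.mean(0).round(4),np.degrees(np.arctan2(P[0,1]-P[3,1],P[0,0]-P[3,0])).round(1),P[:,:2].round(3).tolist())
E
```

```text
t 0.1 pos [0.2457 0.5739 0.2232] az 156.81 | turn [ -0.11  -0.04 -17.14] shift mm [ -16.5 -153.     0.2] dist 154 gap 0.996 gf 0.0 F [ 0.3 -1.7 -0.8]
t 0.1 pos [0.2457 0.5739 0.2232] az 156.81 | turn [ -0.11  -0.04 -17.14] shift mm [-272.5 -532.4  103.2] dist 607 gap 0.996 gf 0.0 F [ 0.3 -1.7 -0.8]
cabinet? [0.271 0.374 0.453] [0.464 0.546]
top [0.5138 0.0188 0.004 ] -2.5 [[0.633, 0.061], [0.635, -0.033], [0.392, -0.025], [0.395, 0.072]]
side [0.5134 0.0178 0.004 ] 86.8 [[0.409, 0.088], [0.615, 0.041], [0.627, -0.046], [0.403, -0.012]]
```

>>> drive_tool(
  plan=[
    [0.015,-0.037,0,0,0,0,1],
    [0.015,-0.037,0,0,0,0,1],
    [0.015,-0.037,0,0,0,0,1],
    [0,-0.04,0,0,0,-5.7,1],
    [0,-0.04,0,0,0,-5.7,1],
    [0,-0.04,0,0,0,-5.7,1],
  ],
  newtons=40,
)

```text
t: 0.7
tcp_pos: [0.1238, 0.3744, 0.2238]
tool_rot: [0.05, 0.999, -0.0, -0.0]
force: [1.1, -0.2, 0.0]
finger_gap: 0.998
gripper_force: 0.0
```

```bash
python3 -c "
from h import *
go([.4606,.0158,.12],173.95)"
```

```text
t 0.7 pos [0.1238 0.3744 0.2238] az 174.23 | turn [-0.04 -0.02  0.28] shift mm [-372.7 -321.1  103.8] dist 503 gap 0.998 gf 0.0 F [ 1.1 -0.2  0. ]
```

>>> drive_tool(
  plan=[
    [-0.046,-0.005,0,0,0,0.28,1],
    [-0.046,-0.005,0,0,0,0,1],
    [-0.046,-0.005,0,0,0,0,1],
    [-0.046,-0.005,0,0,0,0,1],
    [-0.032,-0.038,0,0,0,0,1],
    [-0.032,-0.038,0,0,0,0,1],
    [-0.032,-0.038,0,0,0,0,1],
    [-0.032,-0.038,0,0,0,0,1],
    [-0.031,-0.038,0.02,0,0,0,1],
    [-0.03,-0.038,0.02,0,0,0,1],
  ],
)

```text
t: 1.7
tcp_pos: [0.467, 0.0907, 0.1861]
tool_rot: [0.056, 0.998, 0.0, 0.001]
force: [-0.1, -0.1, -0.2]
finger_gap: 0.995
gripper_force: 0.0
```

```bash
python3 -c "
from h import *
go([.4606,.0158,.027],173.95)"
```

```text
t 1.7 pos [0.467  0.0907 0.1861] az 173.6 | turn [ 0.02  0.12 -0.35] shift mm [ -1.5 -75.2 159.1] dist 176 gap 0.995 gf 0.0 F [-0.1 -0.1 -0.2]
```

>>> drive_tool(
  plan=[
    [0,-0.038,0.02,0,0,0,1],
    [-0.001,-0.037,0.03,0,0,0,1],
    [0,0,0.02,0,0,0,0.5],
    [0,0,0,0,0,0,0.5],
    [0,0,0,0,0,0,0.5],
  ],
)

```text
t: 2.2
tcp_pos: [0.4581, 0.0181, 0.116]
tool_rot: [0.056, 0.998, 0.0, -0.001]
force: [-0.1, 0.6, 0.5]
finger_gap: 0.751
gripper_force: 0.0
```

```bash
python3 -c "
from h import *
go([.4606,.0158,.027],173.95)"
```

```text
t 2.2 pos [0.4581 0.0181 0.116 ] az 173.62 | turn [ 0.01 -0.07 -0.33] shift mm [-2.7 -2.1 89. ] dist 89 gap 0.751 gf 0.0 F [-0.1  0.6  0.5]
```

>>> drive_tool(
  plan=[
    [-0.003,-0.002,0.03,0,0,-0.33,0.5],
    [0,0,0.025,0,0,0,0.5],
    [0,0,0.02,0,0,0,0.5],
    [0,0,0.014,0,0,0,0.5],
    [0,0,0,0,0,0,0.5],
    [0,0,0,0,0,0,-0.6],
    [0,0,0,0,0,0,-1],
    [0,0,0,0,0,0,-1],
    [0,0,0,0,0,0,-1],
    [0,0,0,0,0,0,-1],
  ],
  newtons=40,
)

```text
t: 3.2
tcp_pos: [0.4621, 0.0159, 0.0286]
tool_rot: [0.053, 0.999, -0.0, 0.002]
force: [0.8, 2.4, 6.4]
finger_gap: 0.353
gripper_force: 39.3
```

```bash
python3 -c "
from h import *
go([.4606,.0158,.027],173.95)"
```

```text
t 3.2 pos [0.4621 0.0159 0.0286] az 173.97 | turn [0.   0.18 0.02] shift mm [ 1.5 -0.3  1.6] dist 2 gap 0.353 gf 39.3 F [0.8 2.4 6.4]
```

>>> drive_tool(
  plan=[
    [0,0,-0.01,0,0,0,-1],
    [0,0,-0.02,0,0,0,-1],
    [0,0,-0.03,0,0,0,-1],
    [0,0,-0.03,0,0,0,-1],
    [0,0,-0.03,0,0,0,-1],
    [0,0,-0.01,0,0,0,-1],
    [0,0,0,0,0,0,-1],
  ],
)

```text
t: 3.9
tcp_pos: [0.4618, 0.0155, 0.1587]
tool_rot: [0.053, 0.999, -0.0, 0.002]
force: [0.6, 0.7, -2.7]
finger_gap: 0.355
gripper_force: 40.2
```

>>> drive_tool(
  plan=[
    [0,0,0,0,0,4,-1],
    [0,0,0,0,0,7,-1],
    [0,0,0,0,0,7.5,-1],
    [0,0,0,0,0,7.5,-1],
    [0,0,0,0,0,7.5,-1],
    [0,0,0,0,0,7.5,-1],
    [0,0,0,0,0,7.5,-1],
    [0,0,0,0,0,7.5,-1],
    [0,0,0,0,0,7.5,-1],
    [0,0,0,0,0,7.5,-1],
  ],
)

```text
t: 4.9
tcp_pos: [0.4596, 0.0159, 0.1553]
tool_rot: [0.625, 0.781, -0.001, -0.002]
force: [0.2, 1.3, -3.5]
finger_gap: 0.356
gripper_force: 40.2
```

>>> drive_tool(
  plan=[
    [0,0,0,0,0,7.5,-1],
    [0,0,0,0,0,5.4,-1],
    [0,0,0,0,0,0,-1],
    [0,0,0,0,0,0,-1],
    [0,0,0,0,0,0,-1],
  ],
)

```text
t: 5.4
tcp_pos: [0.4605, 0.0157, 0.1565]
tool_rot: [0.706, 0.708, -0.0, -0.001]
force: [-0.4, -0.0, -3.1]
finger_gap: 0.356
gripper_force: 40.2
```

Run:
```python
from h import *
go([.4988,-.1226,.15],90)
for n in('top','side'):
    s=snap(n); save(s,n+'1'); np.savez(n+'1.npz',**s)
a=cv2.imread('pics/top1.png')[150:350,220:520];b=cv2.imread('pics/side1.png')[130:330,200:500]
cv2.imwrite('pics/c1.png',cv2.resize(np.hstack([a,b]),(800,267),interpolation=cv2.INTER_CUBIC))
```

```text
t 5.4 pos [0.4605 0.0157 0.1565] az 90.13 | turn [-0.09 -0.02  0.13] shift mm [-138.3   38.3    6.5] dist 144 gap 0.356 gf 40.2 F [-0.4 -0.  -3.1]
```

View pics/c1.png

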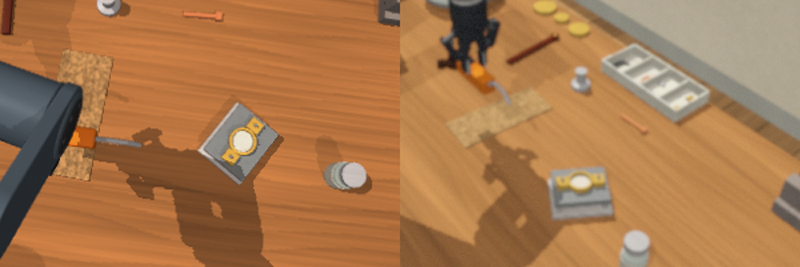

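>>> drive_tool(
  plan=[
    [-0.01,0.003,0,0,0,0,-1],
    [-0.02,0.005,0,0,0,0.1,-1],
    [-0.025,0.007,0,0,0,0,-1],
    [-0.025,0.007,0.005,0,0,0,-1],
    [-0.025,0.007,0.01,0,0,0,-1],
    [-0.02,0.006,0.01,0,0,0,-1],
    [-0.015,0.003,0.01,0,0,0,-1],
    [0,0,0,0,0,0,-1],
    [0,0,0,0,0,0,-1],
    [0,0,0,0,0,0,-1],
  ],
)

```text
t: 6.5
tcp_pos: [0.4985, -0.1235, 0.1223]
tool_rot: [0.707, 0.707, -0.0, -0.0]
force: [-0.6, 0.2, -2.8]
finger_gap: 0.354
gripper_force: 40.2
```

Run:
```python
from h import *
go([.4988,-.1241,.0975],90)
im=[]
for n in('top','side'):
    s=snap(n); np.savez(n+'2.npz',**s)
    # expected nozzle tip
    p=manip.sense()['tcp_pos']; tip=p+[0,.0015-.128,-.0246+.017]; front=p+[0,.0015-.055,0]
    print(n,'expected tip px',proj(s,tip).round(1), 'world',tip.round(4))
    q=proj(s,tip)[0].astype(int); c=s['image'][q[1]-40:q[1]+40,q[0]-55:q[0]+55]; print('crop origin',q-[55,40])
    im.append(cv2.resize(c,(396,288),interpolation=cv2.INTER_CUBIC))
cv2.imwrite('pics/c2.png',np.hstack(im)[:,:,::-1])
```

```text
t 6.5 pos [ 0.4985 -0.1235  0.1223] az 90.0 | turn [-0.04 -0.04 -0.  ] shift mm [-0.6  0.3 24.8] dist 25 gap 0.354 gf 40.2 F [-0.6  0.2 -2.8]
top expected tip px [[388.1 250.7]] world [ 0.4987 -0.2499  0.1149]
crop origin [333 210]
side expected tip px [[324.3 238.9]] world [ 0.4988 -0.2499  0.1149]
crop origin [269 198]
```

View pics/c2.png

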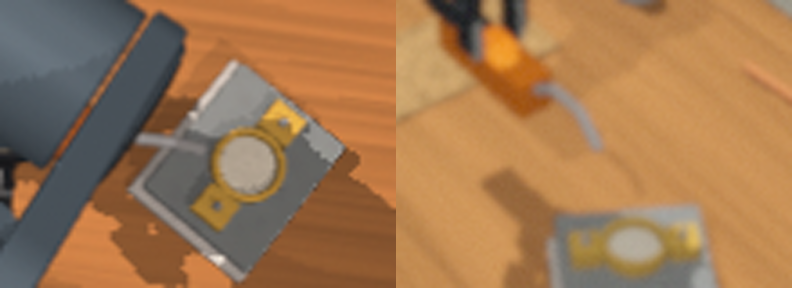

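The tube tip shows at about (390,251) in the top view and (326,240) in the side view. That is within 2 px of the prediction, so I'll lower it and hold.

>>> drive_tool(
  plan=[
    [0,0,0.006,0,0,0,-1],
    [0,0,0.009,0,0,0,-1],
    [-0.0006,0,0.007,0,0,0,-1],
    [0,0,0.003,0,0,0,-1],
    [0,0,0,0,0,0,-1],
    [0,0,0,0,0,0,-1],
    [0,0,0,0,0,0,-1],
    [0,0,0,0,0,0,-1],
    [0,0,0,0,0,0,-1],
    [0,0,0,0,0,0,-1],
  ],
)

```text
t: 7.6
tcp_pos: [0.4991, -0.125, 0.0973]
tool_rot: [0.707, 0.707, 0.0, 0.0]
force: [0.5, -0.4, -2.1]
finger_gap: 0.355
gripper_force: 40.2
```

Run:
```python
from h import *
go([.4988,-.1241,.0975],90)
s=snap('side')
C=cloud(s); print('px tip',proj(s,manip.sense()['tcp_pos']+[0,.0015-.128,-.0076]))
hsv=cv2.cvtColor(s['image'],cv2.COLOR_RGB2HSV); X,Y,Z=C[...,0],C[...,1],C[...,2]
m=(abs(X-.499)<.02)&(Y<-.2)&(Y>-.275)&(Z>.08)&(Z<.14); D=C[m]; o=np.argsort(D[:,1])[:6]; print(D[o].round(4))
```

```text
t 7.6 pos [ 0.4991 -0.125   0.0973] az 89.96 | turn [ 0.02  0.01 -0.04] shift mm [ 0.9 -0.3 -0.2] dist 1 gap 0.355 gf 40.2 F [ 0.5 -0.4 -2.1]
px tip [[324.65263979 246.20502416]]
[[ 0.4974 -0.2548  0.0976]
 [ 0.4977 -0.2546  0.0937]
 [ 0.4959 -0.2526  0.0968]
 [ 0.4995 -0.2522  0.098 ]
 [ 0.4964 -0.2521  0.0925]
 [ 0.4937 -0.2511  0.097 ]]
```

>>> drive_tool(
  plan=[
    [0,0,0,0,0,0,-1],
    [0,0,0,0,0,0,-1],
    [0,0,0,0,0,0,-1],
    [0,0,0,0,0,0,-1],
    [0,0,0,0,0,0,-1],
    [0,0,0,0,0,0,-1],
    [0,0,0,0,0,0,-1],
    [0,0,0,0,0,0,-1],
    [0,0,0,0,0,0,-1],
    [0,0,0,0,0,0,-1],
  ],
)

```text
t: 8.65
tcp_pos: [0.499, -0.125, 0.0972]
tool_rot: [0.707, 0.707, 0.0, 0.0]
force: [0.5, -0.6, -2.5]
finger_gap: 0.357
gripper_force: 40.2
```

>>> drive_tool(
  plan=[
    [0,0,0,0,0,0,-1],
    [0,0,0,0,0,0,-1],
    [0,0,0,0,0,0,-1],
    [0,0,0,0,0,0,-1],
    [0,0,0,0,0,0,-1],
    [0,0,0,0,0,0,-1],
    [0,0,0,0,0,0,-1],
    [0,0,0,0,0,0,-1],
    [0,0,0,0,0,0,-1],
    [0,0,0,0,0,0,-1],
  ],
)

```text
t: 9.65
tcp_pos: [0.499, -0.125, 0.0971]
tool_rot: [0.707, 0.707, -0.0, -0.0]
force: [0.3, -0.2, -2.6]
finger_gap: 0.356
gripper_force: 40.2
```

>>> drive_tool(
  plan=[
    [0,0,0,0,0,0,-1],
    [0,0,0,0,0,0,-1],
    [0,0,0,0,0,0,-1],
    [0,0,0,0,0,0,-1],
    [0,0,-0.006,0,0,0,-1],
    [0,0,-0.015,0,0,0,-1],
    [0,0,-0.02,0,0,0,-1],
    [0,0,-0.015,0,0,0,-1],
    [0,0,0,0,0,0,-1],
  ],
)

```text
t: 10.55
tcp_pos: [0.5005, -0.1256, 0.1554]
tool_rot: [0.707, 0.707, 0.001, 0.003]
force: [-0.1, 0.1, -2.8]
finger_gap: 0.352
gripper_force: 40.2
```

>>> drive_tool(
  plan=[
    [0.01,0,0,0,0,0,-1],
    [0.02,-0.006,0,0,0,0,-1],
    [0.025,-0.007,0,0,0,0,-1],
    [0.025,-0.007,0,0,0,0,-1],
    [0.025,-0.007,0,0,0,0,-1],
    [0.02,-0.006,0,0,0,0,-1],
    [0.015,-0.005,0,0,0,-5,-1],
    [0,0,0,0,0,-7.5,-1],
    [0,0,0,0,0,-7.5,-1],
    [0,0,0,0,0,-7.5,-1],
  ],
)

```text
t: 11.55
tcp_pos: [0.4599, 0.0162, 0.1522]
tool_rot: [0.516, 0.856, -0.0, -0.001]
force: [0.0, 0.9, -2.8]
finger_gap: 0.363
gripper_force: 40.2
```

>>> drive_tool(
  plan=[
    [0,0,0,0,0,-7.5,-1],
    [0,0,0,0,0,-7.5,-1],
    [0,0,0,0,0,-7.5,-1],
    [0,0,0,0,0,-7.5,-1],
    [0,0,0,0,0,-7.5,-1],
    [0,0,0,0,0,-7.5,-1],
    [0,0,0,0,0,-7.5,-1],
    [0,0,0,0,0,-4,-1],
    [0,0,0,0,0,0,-1],
    [0,0,0,0,0,0,-1],
  ],
)

```text
t: 12.55
tcp_pos: [0.4604, 0.0156, 0.1525]
tool_rot: [0.053, 0.999, 0.0, -0.001]
force: [-0.4, 0.2, -3.3]
finger_gap: 0.352
gripper_force: 40.2
```

```bash
python3 -c "
from h import *
go([.4635,.0158,.030],174.5)"
```

```text
t 12.55 pos [0.4604 0.0156 0.1525] az 173.88 | turn [ 0.02 -0.1  -0.62] shift mm [ -3.1   0.5 122.5] dist 123 gap 0.352 gf 40.2 F [-0.4  0.2 -3.3]
```

Now lower it to just above the mat, then make the final descent slowly.

>>> drive_tool(
  plan=[
    [-0.003,0,0.015,0,0,0,-1],
    [0,0,0.025,0,0,0,-1],
    [0,0,0.025,0,0,0,-1],
    [0,0,0.02,0,0,0,-1],
    [0,0,0.015,0,0,0,-1],
    [0,0,0.01,0,0,0,-1],
    [0,0,0.006,0,0,0,-1],
    [0,0,0.003,0,0,0,-1],
    [0,0,0,0,0,0,-1],
    [0,0,0,0,0,0,-1],
  ],
)

```text
t: 13.55
tcp_pos: [0.4645, 0.0147, 0.0346]
tool_rot: [0.053, 0.999, -0.0, 0.001]
force: [-0.7, -0.4, -2.9]
finger_gap: 0.351
gripper_force: 40.2
```

>>> drive_tool(
  plan=[
    [0,0,0.002,0,0,0,-1],
    [0,0,0.002,0,0,0,-1],
    [0,0,0,0,0,0,-1],
  ],
)

```text
t: 13.85
tcp_pos: [0.4641, 0.0147, 0.0301]
tool_rot: [0.053, 0.999, -0.0, 0.0]
force: [-0.0, -0.7, -2.1]
finger_gap: 0.355
gripper_force: 40.2
```

>>> drive_tool(
  plan=[
    [0,0,0.001,0,0,0,-1],
    [0,0,0.001,0,0,0,-1],
    [0,0,0,0,0,0,-1],
  ],
)

```text
t: 14.15
tcp_pos: [0.4642, 0.0148, 0.0286]
tool_rot: [0.053, 0.999, -0.0, 0.0]
force: [-1.1, 1.2, 4.4]
finger_gap: 0.349
gripper_force: 40.9
```

>>> drive_tool(
  plan=[
    [0,0,0,0,0,0,-0.2],
    [0,0,0,0,0,0,0],
    [0,0,0,0,0,0,0.3],
    [0,0,0,0,0,0,0.4],
    [0,0,0,0,0,0,0.4],
    [0,0,-0.02,0,0,0,0.4],
    [0,0,-0.04,0,0,0,0.4],
    [0,0,-0.04,0,0,0,0.4],
    [0,0,-0.03,0,0,0,0.4],
  ],
)

```text
t: 15.05
tcp_pos: [0.4643, 0.0147, 0.1601]
tool_rot: [0.053, 0.999, -0.0, 0.001]
force: [-0.1, -0.1, -0.8]
finger_gap: 0.703
gripper_force: 0.0
```

Run:
```python
from h import *
# refine back pose & nest yaw from first pictures
for n in('top','side'):
    s=dict(np.load(n+'0.npz')); C=cloud(s); X,Y,Z=C[...,0],C[...,1],C[...,2]
    b=(np.hypot(X-.538,Y-.265)<.056)&(s['image'].max(2)<75)
    lab,cc,st,ce=cv2.connectedComponentsWithStats((b).astype(np.uint8)); i=1+st[1:,4].argmax(); m=cc==i
    uv=np.argwhere(m)[:,::-1]; print(n,m.sum())
    P=C[m&(Z>.006)]; 
    for lo,hi in((.006,.018),(.033,.05)):
        D=P[(P[:,2]>lo)&(P[:,2]<hi)]; r=cv2.minAreaRect((D[:,:2]*1000).astype(np.float32))
        q=D[:,:2]-D[:,:2].mean(0); w,v=np.linalg.eigh(q.T@q); print(lo,len(D),np.round(r[0],1),np.round(r[1],1),round(r[2],1),'pca',np.degrees(np.arctan2(*v[::-1,1])).round(1))
go([.538,.2655,.16],154.5)
```

```text
top 262
0.006 170 [534.4 263.3] [34.5 90.9] 73.7 pca 161.2
0.033 26 [536.1 261.5] [15.  32.8] 86.8 pca 166.9
side 135
0.006 85 [534.3 258.1] [35.  83.8] 60.3 pca 152.5
0.033 7 [535.7 255.4] [ 3.3 13.8] 55.9 pca 147.3
t 15.05 pos [0.4643 0.0147 0.1601] az 173.95 | turn [1.000e-02 8.000e-02 1.945e+01] shift mm [4.150e+01 2.581e+02 1.000e-01] dist 261 gap 0.703 gf 0.0 F [-0.1 -0.1 -0.8]
```

Run:
```python
from h import *
for n in('top','side'):
    s=dict(np.load(n+'0.npz')); C=cloud(s); X,Y,Z=C[...,0],C[...,1],C[...,2]
    b=(np.hypot(X-.538,Y-.266)<.058)
    for lo,hi in((.006,.05),(.007,.016),(.034,.05)):
        m=(b&(Z>lo)&(Z<hi)).astype(np.uint8); lab,cc,st,ce=cv2.connectedComponentsWithStats(m,connectivity=8); m=cc==1+st[1:,4].argmax() if lo!=.007 else m>0
        D=C[m]; r=cv2.minAreaRect((D[:,:2]*1000).astype(np.float32))
        q=D[:,:2]-D[:,:2].mean(0); w,v=np.linalg.eigh(q.T@q); print(n,lo,len(D),np.round(r[0],1),np.round(r[1],1),round(r[2],1),'pca',np.degrees(np.arctan2(v[1,1],v[0,1])).round(1),'med z',np.median(D[:,2]).round(4))
s=snap('top'); save(s,'top3'); C=cloud(s); D=C[(abs(C[...,0]-.5)<.14)&(abs(C[...,1]-.015)<.06)&(C[...,2]>.034)&(C[...,2]<.055)]
print('duster now',cv2.minAreaRect((D[:,:2]*1000).astype(np.float32)))
a=s['image'][150:290,130:330]; cv2.imwrite('pics/c3.png',cv2.resize(a,(800,560),interpolation=cv2.INTER_CUBIC)[:,:,::-1])
```

```text
top 0.006 457 [537.2 266.4] [41.9 94.8] 70.5 pca 153.6 med z 0.0132
top 0.007 296 [537.2 266.4] [41.9 94.8] 70.5 pca 153.3 med z 0.012
top 0.034 115 [538.4 270.3] [24.5 30. ] 63.6 pca 164.0 med z 0.0398
side 0.006 203 [537.8 262.9] [44.8 93.5] 65.2 pca 152.4 med z 0.0125
side 0.007 118 [537.8 262.9] [44.8 93.5] 65.2 pca 152.6 med z 0.0105
side 0.034 43 [538.5 266.3] [27.7 29.6] 65.7 pca 151.1 med z 0.039
duster now ((494.4690856933594, 9.9945068359375), (31.986921310424805, 173.6457977294922), 83.10213470458984)
```

View pics/c3.png

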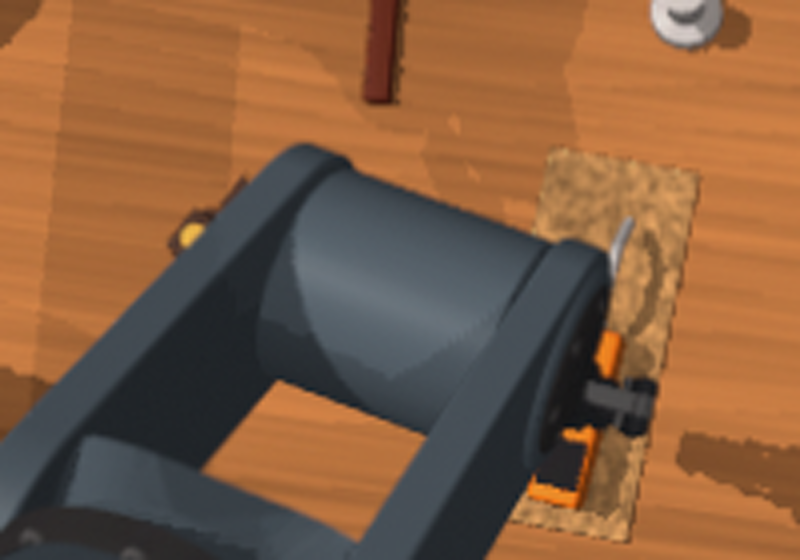

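>>> drive_tool(
  plan=[
    [0,0,0,0,0,6.6,0.3],
    [0,0,0,0,0,6.7,0.3],
    [0,0.01,0,0,0,6.65,0.3],
    [0.007,0.04,0,0,0,0,0.3],
    [0.007,0.045,0,0,0,0,0.3],
    [0.007,0.045,0,0,0,0,0.3],
    [0.007,0.045,0,0,0,0,0.3],
    [0.007,0.045,0.01,0,0,0,0.3],
    [0.006,0.028,0.02,0,0,0,0.3],
    [0,0,0,0,0,0,0.3],
  ],
)

```text
t: 16.1
tcp_pos: [0.5381, 0.2682, 0.1253]
tool_rot: [0.223, 0.975, -0.0, -0.002]
force: [-1.4, -0.4, 0.1]
finger_gap: 0.652
gripper_force: 0.0
```

Run:
```python
from h import *
go([.538,.2668,.032],154)
```

```text
t 16.1 pos [0.5381 0.2682 0.1253] az 154.25 | turn [-0.08 -0.16  0.25] shift mm [-0.5 -1.3 93.3] dist 93 gap 0.652 gf 0.0 F [-1.4 -0.4  0.1]
```

>>> drive_tool(
  plan=[
    [0,-0.001,0.03,0,0,0,0.3],
    [0,0,0.03,0,0,0,0.3],
    [0,0,0.02,0,0,0,0.3],
    [0,0,0.012,0,0,0,0.3],
    [0,0,0,0,0,0,0.3],
    [0,0,0,0,0,0,0.3],
  ],
)

```text
t: 16.7
tcp_pos: [0.5392, 0.2639, 0.0367]
tool_rot: [0.225, 0.974, 0.0, 0.0]
force: [0.7, -0.0, 0.4]
finger_gap: 0.652
gripper_force: 0.0
```

>>> drive_tool(
  plan=[
    [0,0,0,0,0,0,-0.2],
    [0,0,0,0,0,0,-0.4],
    [0,0,0,0,0,0,-0.6],
    [0,0,0,0,0,0,-1],
    [0,0,0,0,0,0,-1],
    [0,0,0,0,0,0,-1],
    [0,0,0,0,0,0,-1],
  ],
  newtons=70,
)

```text
t: 17.4
tcp_pos: [0.5388, 0.2642, 0.0361]
tool_rot: [0.225, 0.974, -0.0, -0.0]
force: [0.0, 0.2, 0.5]
finger_gap: -0.001
gripper_force: 0.0
```

Run:
```python
from h import *
im=[]
for n in('top','side'):
    s=snap(n); np.savez(n+'4.npz',**s); q=proj(s,[.538,.266,.03])[0].astype(int); print(n,q); o=np.maximum(q-[50,50],0); im.append(cv2.resize(s['image'][o[1]:o[1]+100,o[0]:o[0]+100],(400,400),interpolation=cv2.INTER_CUBIC)); print(o)
cv2.imwrite('pics/c4.png',np.hstack(im)[:,:,::-1])
print(manip.sense())
```

```text
top [181 209]
[131 159]
side [240 171]
[190 121]
{'t': 17.5, 'q': array([ 2.69807875e-01,  7.54567975e-01,  1.62751546e+00, -9.73864477e-06,
        7.59609957e-01, -8.47309977e-01]), 'qd': array([ 0.00022374, -0.00047957, -0.0003786 ,  0.00012539, -0.00048808,
       -0.00186932]), 'tau': array([ 3.85963634e-03, -4.63876176e+01, -1.04563156e+01, -2.20014917e-04,
        1.10633133e-03, -9.00874852e-06]), 'tcp_pos': array([0.53878259, 0.26416539, 0.03608171]), 'tool_rot': array([ 2.24895421e-01,  9.74382906e-01, -2.69473822e-05, -4.26853026e-05]), 'force': array([ 0.29101551, -0.68705021,  0.56111823]), 'ft_torque': array([ 0.02182699,  0.00953796, -0.01925343]), 'gripper_force': 0.0, 'finger_gap': -0.002636157820359564}
```

View pics/c4.png

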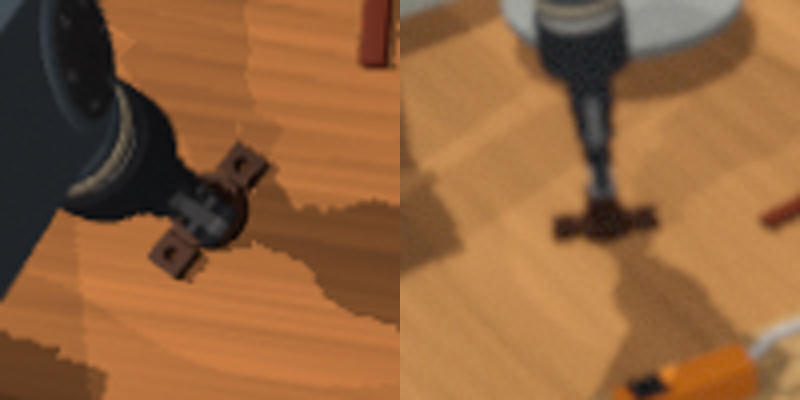

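The fingers sit over the block at about (215,205) in the left crop, but the gap reads shut. I'll check the depth maps around it before moving.

Run:
```python
from h import *
c,n=np.cos(np.radians(154)),np.sin(np.radians(154)); ax=np.array([[c,n],[n,-c]])
for nme in('top','side'):
    s=dict(np.load(nme+'4.npz')); C=cloud(s); p=np.array([.5388,.2642])
    L=(C[...,:2]-p)@ax.T*1000; Z=C[...,2]*1000
    for lo,hi in((6,16),(16,34),(34,44),(44,60),(60,80),(80,110)):
        m=(abs(L).max(2)<60)&(Z>lo)&(Z<hi); l=L[m]
        if len(l): print(nme,lo,hi,m.sum(),'toolx',np.percentile(l[:,0],[2,50,98]).round(0),'tooly',np.percentile(l[:,1],[2,50,98]).round(0))
    m=(abs(L).max(2)<20)&(Z>16)&(Z<60); 
    for i in np.argwhere(m)[::6]: print(i[::-1],L[i[0],i[1]].round(0),Z[i[0],i[1]].round(0),s['image'][i[0],i[1]],end=';')
    print()
```

```text
top 6 16 248 toolx [-43. -12.  49.] tooly [-18.   2.  18.]
top 16 34 9 toolx [-12. -10.   6.] tooly [-16.  -6.  11.]
top 34 44 9 toolx [-12. -11.  12.] tooly [-6.  3. 10.]
top 60 80 3 toolx [-9. -6. 11.] tooly [-8. -7. -7.]
top 80 110 23 toolx [-13.  -9.  14.] tooly [-29. -23. -11.]
[180 203] [-11.  11.] 39.0 [44 29 24];[184 205] [-12.   6.] 22.0 [23 11  7];[187 208] [-10.  -6.] 25.0 [22 10  6];
side 6 16 124 toolx [-45.   0.  46.] tooly [-23.  -4.  17.]
side 16 34 37 toolx [-14.   1.  14.] tooly [-12.  -9.  -3.]
side 34 44 25 toolx [-13.   2.  16.] tooly [-13.  -5.   9.]
side 44 60 19 toolx [-10.   0.   8.] tooly [-19. -12.  -5.]
side 60 80 28 toolx [-12.  -2.  10.] tooly [-19. -14.  -5.]
side 80 110 27 toolx [-15.  -2.  14.] tooly [-50. -37.  -7.]
[240 165] [-1. -6.] 60.0 [43 43 46];[242 167] [ -6. -17.] 58.0 [88 79 74];[239 168] [  4. -18.] 56.0 [67 66 64];[236 169] [15.  5.] 38.0 [135  93  61];[242 169] [-6. -9.] 45.0 [72 64 61];[239 170] [ 5. -3.] 38.0 [63 54 50];[236 171] [16. -8.] 39.0 [133  90  52];[242 171] [-5. -7.] 35.0 [45 32 24];[240 172] [ 3. -9.] 33.0 [40 26 19];[238 173] [10. -8.] 30.0 [43 24 18];[244 173] [-11.  -9.] 27.0 [55 34 18];[241 174] [ 0. -9.] 24.0 [44 25 20];[238 175] [11. -7.] 21.0 [44 27 16];[244 175] [-10. -11.] 20.0 [41 17 17];
```

>>> drive_tool(
  plan=[
    [0,0,-0.005,0,0,0,-1],
    [0,0,-0.01,0,0,0,-1],
    [0,0,-0.015,0,0,0,-1],
    [0,0,-0.02,0,0,0,-1],
    [0,0,0,0,0,0,-1],
    [0,0,0,0,0,0,-1],
  ],
)

```text
t: 18.1
tcp_pos: [0.5394, 0.2643, 0.0874]
tool_rot: [0.225, 0.974, 0.001, 0.001]
force: [0.2, -0.7, 0.7]
finger_gap: 0.003
gripper_force: 0.0
```

Run:
```python
from h import *
go([.538,.2668,.032],154)
im=[]
for n in('top','side'):
    s=snap(n); np.savez(n+'5.npz',**s); q=proj(s,[.538,.266,.05])[0].astype(int); o=np.maximum(q-[50,50],0); print(n,o); im.append(cv2.resize(s['image'][o[1]:o[1]+100,o[0]:o[0]+100],(400,400),interpolation=cv2.INTER_CUBIC))
    print('px of fingertip', proj(s,manip.sense()['tcp_pos']-[0,0,.014]).round(1), 'block top',proj(s,[.538,.2668,.04]).round(1))
cv2.imwrite('pics/c5.png',np.hstack(im)[:,:,::-1])
```

```text
t 18.1 pos [0.5394 0.2643 0.0874] az 154.01 | turn [0.09 0.1  0.01] shift mm [ 2.3  1.6 55.4] dist 55 gap 0.003 gf 0.0 F [ 0.2 -0.7  0.7]
top [128 158]
px of fingertip [[175.6 206.1]] block top [[179.4 208.9]]
side [189 116]
px of fingertip [[239.2 161.2]] block top [[239.8 168.6]]
```

View pics/c5.png

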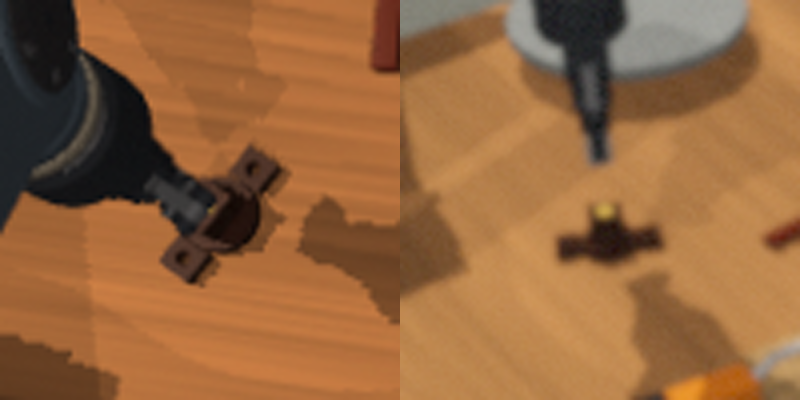

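Run:
```python
from h import *
c,n=np.cos(np.radians(154)),np.sin(np.radians(154)); ax=np.array([[c,n],[n,-c]])
p=manip.sense()['tcp_pos']
for nme in('top','side'):
    s=dict(np.load(nme+'5.npz')); C=cloud(s)
    L=(C[...,:2]-p[:2])@ax.T*1000; Z=C[...,2]*1000
    m=(abs(L).max(2)<25)&(Z>50)&(Z<130); I=np.argwhere(m); I=I[np.argsort(Z[m])]
    print(nme,m.sum(),'lowest z',np.sort(Z[m])[:12].round(0)); print([(L[i[0],i[1]].round(0).tolist(),int(Z[i[0],i[1]])) for i in I[:14]])
# compare start pose (open): tcp .2232 at (.2457,.5739)
s=dict(np.load('side1.npz'));C=cloud(s)  # duster held at tcp z .1565
D=C[(abs(C[...,0]-.46)<.06)&(abs(C[...,1]+.01)<.09)&(C[...,2]>.1)&(C[...,2]<.2)]
hs=cv2.cvtColor(s['image'],cv2.COLOR_RGB2HSV); o=(hs[...,0]<18)&(hs[...,1]>170)&(C[...,2]>.1)&(abs(C[...,0]-.46)<.06)&(abs(C[...,1]+.01)<.09)
print('duster z span held (expect .132-.168)',np.percentile(C[o][:,2],[1,50,99]).round(3))
```

```text
top 5 lowest z [ 99. 116. 118. 120. 124.]
[([-12.0, 4.0], 99), ([-12.0, -7.0], 116), ([-9.0, -7.0], 117), ([-11.0, -7.0], 120), ([-8.0, -8.0], 123)]
side 55 lowest z [ 94.  94.  95.  95.  96.  96.  96. 100. 100. 101. 102. 102.]
[([-1.0, -7.0], 93), ([-4.0, -9.0], 94), ([-8.0, -11.0], 95), ([-12.0, -6.0], 95), ([6.0, -9.0], 95), ([9.0, -9.0], 95), ([2.0, -11.0], 96), ([-2.0, -11.0], 99), ([8.0, -9.0], 100), ([-12.0, -9.0], 101), ([-8.0, -15.0], 101), ([-9.0, -9.0], 101), ([5.0, -14.0], 102), ([-5.0, -17.0], 103)]
duster z span held (expect .132-.168) [0.134 0.163 0.179]
```

The back stayed put and the fingertips measure z≈94 mm at TCP 87 mm. The tips therefore end about 7 mm behind the reported TCP, so they closed above the block. I'll open, go about 22 mm deeper and regrip.

>>> drive_tool(
  plan=[
    [0.002,0.001,0,0,0,0,0.3],
    [0,0,0,0,0,0,0.3],
    [0,0,0,0,0,0,0.3],
    [0,0,0,0,0,0,0.3],
    [0,0,0.01,0,0,0,0.3],
    [0,0,0.02,0,0,0,0.3],
    [0,0,0.02,0,0,0,0.3],
    [0,0,0.015,0,0,0,0.3],
    [0,0,0.004,0,0,0,0.3],
    [0,0,0,0,0,0,0.3],
  ],
)

```text
t: 19.2
tcp_pos: [0.5369, 0.2658, 0.0162]
tool_rot: [0.225, 0.974, -0.0, -0.001]
force: [-0.2, -1.0, 0.1]
finger_gap: 0.65
gripper_force: 0.0
```

>>> drive_tool(
  plan=[
    [0,0,0.003,0,0,0,0],
    [0,0,0,0,0,0,-0.3],
    [0,0,0,0,0,0,-0.6],
    [0,0,0,0,0,0,-1],
    [0,0,0,0,0,0,-1],
    [0,0,0,0,0,0,-1],
  ],
  newtons=70,
)

```text
t: 19.8
tcp_pos: [0.5383, 0.2663, 0.0152]
tool_rot: [0.225, 0.974, 0.001, 0.001]
force: [-0.5, 0.8, 5.1]
finger_gap: 0.263
gripper_force: 71.3
```

>>> drive_tool(
  plan=[
    [0,0,-0.005,0,0,0,-1],
    [0,0,-0.015,0,0,0,-1],
    [0,0,-0.03,0,0,0,-1],
    [0,0,-0.035,0,0,0,-1],
    [0,0,-0.03,0,0,0,-1],
    [0,0,-0.015,0,0,0,-1],
    [0,0,0,0,0,0,-1],
    [0,0,0,0,0,0,-1],
  ],
)

```text
t: 20.6
tcp_pos: [0.537, 0.2658, 0.1443]
tool_rot: [0.225, 0.974, -0.0, -0.0]
force: [-0.4, -0.5, -1.9]
finger_gap: 0.261
gripper_force: 70.4
```

Run:
```python
from h import *
go([.4988,-.293,.135],147.6)
p=manip.sense()['tcp_pos']; q=manip.sense()['tool_rot']; M=R.from_quat(q).as_matrix()
for n in('top','side'):
    s=snap(n); np.savez(n+'6.npz',**s); C=cloud(s); L=(C-p)@M*1000
    m=(abs(L[...,:2]).max(2)<60)&(L[...,2]>-6)&(L[...,2]<45)&(abs(L[...,0])<60)&(abs(L[...,1])<30)&(C[...,2]>.06)
    D=L[m]; print(n,m.sum(),'toolz pct',np.percentile(D[:,2],[2,10,50,90,98]).round(1))
    ear=D[(abs(D[:,0])>29)]; print('ears x range',ear[:,0].min().round(1),ear[:,0].max().round(1),'y',np.percentile(ear[:,1],[2,98]).round(1),'z',np.percentile(ear[:,2],[10,50,90]).round(1), len(ear))
```

```text
t 20.6 pos [0.537  0.2658 0.1443] az 154.01 | turn [-0.01 -0.01  6.41] shift mm [-267.2 -492.2    9.3] dist 560 gap 0.261 gf 70.4 F [-0.4 -0.5 -1.9]
top 369 toolz pct [ 0.3  1.2  4.  10.4 14.4]
ears x range -45.2 48.6 y [-13.2   9.8] z [ 1.3  4.  11. ] 178
side 203 toolz pct [-2.6  2.5  6.4 14.  17.1]
ears x range -47.3 47.0 y [-18.4  10.6] z [ 4.   6.7 15.1] 78
```

>>> drive_tool(
  plan=[
    [0,0,0,0,0,3.2,-1],
    [0,0,0,0,0,3.2,-1],
    [-0.005,-0.01,0,0,0,0,-1],
    [-0.013,-0.025,0,0,0,0,-1],
    [-0.019,-0.035,0,0,0,0,-1],
    [-0.02,-0.036,0,0,0,0,-1],
    [-0.02,-0.036,0,0,0,0,-1],
    [-0.02,-0.036,0,0,0,0,-1],
    [-0.02,-0.036,0,0,0,0,-1],
    [-0.02,-0.036,0,0,0,0,-1],
  ],
)

```text
t: 21.7
tcp_pos: [0.5179, -0.0206, 0.1434]
tool_rot: [0.278, 0.96, -0.0, -0.001]
force: [1.0, -0.6, -1.2]
finger_gap: 0.26
gripper_force: 70.4
```

>>> drive_tool(
  plan=[
    [-0.02,-0.036,0,0,0,0,-1],
    [-0.02,-0.036,0,0,0,0,-1],
    [-0.02,-0.036,0,0,0,0,-1],
    [-0.02,-0.036,0,0,0,0,-1],
    [-0.02,-0.036,0,0,0,0,-1],
    [-0.015,-0.031,0,0,0,0,-1],
    [-0.01,-0.02,0,0,0,0,-1],
    [-0.003,-0.007,0.01,0,0,0,-1],
    [0,0,0,0,0,0,-1],
    [0,0,0,0,0,0,-1],
  ],
)

```text
t: 22.7
tcp_pos: [0.4986, -0.2864, 0.1329]
tool_rot: [0.279, 0.96, 0.001, -0.002]
force: [-0.4, 0.4, -0.9]
finger_gap: 0.264
gripper_force: 70.4
```

```bash
cat > m.py <<'E'
from h import *
go([.4988,-.293,.105],147.6)
p=manip.sense()['tcp_pos']; M=R.from_quat(manip.sense()['tool_rot']).as_matrix()
for n in('top','side'):
    s=snap(n); np.savez(n+'7.npz',**s); C=cloud(s); L=(C-p)@M*1000
    m=(abs(L[...,0])<60)&(abs(L[...,1])<30)&(L[...,2]>-4)&(L[...,2]<14)
    D=L[m]; r=cv2.minAreaRect(D[:,:2].astype(np.float32)); e=D[abs(D[:,0])>27]
    print(n,'back x',np.percentile(e[:,0],[1,99]).round(1),'y ears',np.percentile(e[:,1],[3,97]).round(1),'rect',np.round(r[0],1),np.round(r[1],1),round(r[2],1))
    s0=dict(np.load(n+'0.npz')); C0=cloud(s0); L0=(C0-p)@M*1000; Z=C0[...,2]
    for lo,hi,l in((.052,.062,'brass'),(.036,.047,'plate')):
        m=(abs(L0[...,:2]).max(2)<90)&(Z>lo)&(Z<hi); D=L0[m]; r=cv2.minAreaRect(D[:,:2].astype(np.float32)); e=D[abs(D[:,0])>27]
        print(n,l,'x',np.percentile(D[:,0],[1,99]).round(1),'y ears',np.percentile(e[:,1],[3,97]).round(1),'rect',np.round(r[0],1),np.round(r[1],1),round(r[2],1))
E
python3 m.py
```

```text
t 22.7 pos [ 0.4986 -0.2864  0.1329] az 147.64 | turn [ 0.06 -0.22  0.04] shift mm [-3.7 -5.5 27.9] dist 29 gap 0.264 gf 70.4 F [-0.4  0.4 -0.9]Traceback (most recent call last):
  File "m.py", line 8, in <module>
    print(n,'back x',np.percentile(e[:,0],[1,99]).round(1),'y ears',np.percentile(e[:,1],[3,97]).round(1),'rect',np.round(r[0],1),np.round(r[1],1),round(r[2],1))
                     ~~~~~~~~~~~~~^^^^^^^^^^^^^^^
    return _quantile_unchecked(
        a, q, axis, out, overwrite_input, method, keepdims, weights)
    return _ureduce(a,
                    func=_quantile_ureduce_func,
    ...<5 lines>...
                    overwrite_input=overwrite_input,
                    method=method)
    r = func(a, **kwargs)
    result = _quantile(arr,
                       quantiles=q,
    ...<2 lines>...
                       out=out,
                       weights=wgt)
    slices_having_nans = np.isnan(arr[-1, ...])
                                  ~~~^^^^^^^^^
IndexError: index -1 is out of bounds for axis 0 with size 0
```

>>> drive_tool(
  plan=[
    [-0.0035,-0.005,0.01,0,0,0,-1],
    [0,0,0.01,0,0,0,-1],
    [0,0,0.007,0,0,0,-1],
    [0,0,0,0,0,0,-1],
    [0,0,0,0,0,0,-1],
    [0,0,0,0,0,0,-1],
  ],
)

```text
t: 23.35
tcp_pos: [0.5002, -0.2943, 0.1073]
tool_rot: [0.279, 0.96, -0.0, 0.0]
force: [-0.4, 1.1, -0.8]
finger_gap: 0.26
gripper_force: 70.4
```

```bash
sed -i 's/    D=L\[m\]; r=/    D=L[m]; print(n,len(D),(abs(D[:,0])>27).sum() if len(D) else 0)\n    if len(D)<5: D=np.random.rand(9,3)*80-40\n    r=/' m.py; python3 m.py
```

```text
t 23.35 pos [ 0.5002 -0.2943  0.1073] az 147.61 | turn [-0.    0.02  0.01] shift mm [1.9 0.3 2.3] dist 3 gap 0.26 gf 70.4 F [-0.4  1.1 -0.8]
top 0 0
top back x [35.1 35.1] y ears [38.3 38.3] rect [14.7 12.2] [64.  40.6] 66.6
top brass x [-44.   49.4] y ears [-9.9 13.2] rect [2.6 1.6] [94.3 48.2] 5.3
top plate x [-51.9  57.3] y ears [-42.2  43.4] rect [2.5 0.8] [111.   90.5] 0.2
side 344 162
side back x [-45.9  48. ] y ears [-14.5  10.7] rect [ 1.  -6.7] [94.2 44. ] 5.0
side brass x [-43.5  48.6] y ears [-12.6  11.9] rect [1.8 1. ] [92.4 52. ] 16.0
side plate x [-52.3  56.1] y ears [-44.7  42.4] rect [ 1.5 -0.6] [ 92.8 111.9] 89.3
```

>>> drive_tool(
  plan=[
    [0.0009,0.0008,0.005,0,0,0,-1],
    [0,0,0.008,0,0,0,-1],
    [0,0,0.007,0,0,0,-1],
    [0,0,0.004,0,0,0,-1],
    [0,0,0,0,0,0,-1],
    [0,0,0,0,0,0,-1],
  ],
)

```text
t: 24.05
tcp_pos: [0.4997, -0.293, 0.0829]
tool_rot: [0.279, 0.96, 0.0, -0.0]
force: [0.3, 0.5, -2.0]
finger_gap: 0.263
gripper_force: 70.4
```

>>> drive_tool(
  plan=[
    [0,0,0.002,0,0,0,-1],
    [0,0,0.002,0,0,0,-1],
    [0,0,0,0,0,0,-1],
  ],
)

```text
t: 24.35
tcp_pos: [0.4996, -0.2929, 0.079]
tool_rot: [0.279, 0.96, 0.0, -0.0]
force: [1.1, 0.7, -1.1]
finger_gap: 0.262
gripper_force: 70.4
```

>>> drive_tool(
  plan=[
    [0,0,0.002,0,0,0,-1],
    [0,0,0.001,0,0,0,-1],
    [0,0,0,0,0,0,-1],
  ],
)

```text
t: 24.65
tcp_pos: [0.4996, -0.2929, 0.076]
tool_rot: [0.279, 0.96, 0.0, -0.0]
force: [0.9, 0.2, -1.5]
finger_gap: 0.264
gripper_force: 70.4
```

>>> drive_tool(
  plan=[
    [0,0,0.002,0,0,0,-1],
    [0,0,0,0,0,0,-1],
  ],
)

```text
t: 24.85
tcp_pos: [0.4996, -0.2929, 0.0739]
tool_rot: [0.279, 0.96, 0.0, -0.0]
force: [0.5, 0.0, -1.5]
finger_gap: 0.26
gripper_force: 70.4
```

>>> drive_tool(
  plan=[
    [0,0,0.001,0,0,0,-1],
    [0,0,0.001,0,0,0,-1],
    [0,0,0,0,0,0,-1],
  ],
)

```text
t: 25.15
tcp_pos: [0.4996, -0.2929, 0.072]
tool_rot: [0.279, 0.96, 0.0, -0.0]
force: [-0.5, 0.2, -1.0]
finger_gap: 0.259
gripper_force: 70.4
```

>>> drive_tool(
  plan=[
    [0,0,0.001,0,0,0,-1],
    [0,0,0,0,0,0,-1],
    [0,0,0,0,0,0,-1],
  ],
)

```text
t: 25.45
tcp_pos: [0.4998, -0.2931, 0.0712]
tool_rot: [0.279, 0.96, -0.0, 0.0]
force: [-0.4, -0.5, 0.2]
finger_gap: 0.265
gripper_force: 70.6
```

>>> drive_tool(
  plan=[
    [0,0,0.001,0,0,0,-1],
    [0,0,0,0,0,0,-1],
    [0,0,0,0,0,0,-1],
  ],
)

```text
t: 25.75
tcp_pos: [0.4998, -0.2931, 0.0706]
tool_rot: [0.279, 0.96, -0.0, 0.0]
force: [-1.0, -0.3, 5.0]
finger_gap: 0.26
gripper_force: 71.1
```

>>> drive_tool(
  plan=[
    [0,0,0.001,0,0,0,-1],
    [0,0,0.001,0,0,0,-1],
    [0,0,0,0,0,0,-1],
    [0,0,0,0,0,0,-1],
  ],
)

```text
t: 26.15
tcp_pos: [0.4998, -0.2931, 0.0686]
tool_rot: [0.279, 0.96, -0.0, 0.0]
force: [-2.4, 0.4, 6.7]
finger_gap: 0.26
gripper_force: 71.3
```

>>> drive_tool(
  plan=[
    [0,0,0.001,0,0,0,-1],
    [0,0,0.001,0,0,0,-1],
    [0,0,0.001,0,0,0,-1],
    [0,0,0.001,0,0,0,-1],
    [0,0,0.001,0,0,0,-1],
    [0,0,0,0,0,0,-1],
    [0,0,0,0,0,0,-1],
    [0,0,0,0,0,0,-1],
  ],
)

```text
t: 26.95
tcp_pos: [0.4998, -0.2931, 0.0642]
tool_rot: [0.279, 0.96, -0.0, 0.0]
force: [-3.1, 0.5, 9.7]
finger_gap: 0.264
gripper_force: 71.7
```

Run:
```python
from h import *
go([.4998,-.2931,.0628])
s=snap('side'); C=cloud(s); s0=dict(np.load('side0.npz')); C0=cloud(s0)
c,n=np.cos(np.radians(-32.4)),np.sin(np.radians(-32.4))
for nm,A in(('start',C0),('now',C)):
    d=A[...,:2]-[.4988,-.293]; x=d@[c,n]; y=d@[-n,c]
    m=(abs(x)<.05)&(abs(y)<.042)&(abs(y)>.028)&(A[...,2]>.02); print(nm,'plate z',np.median(A[m][:,2]).round(4),m.sum())
    m=(abs(x)<.046)&(abs(x)>.028)&(abs(y)<.01)&(A[...,2]>.03)&(A[...,2]<.09)
    for sg in(1,-1): k=m&(x*sg>0); print(nm,'ear z',sg,np.median(A[k][:,2]).round(4),k.sum())
q=proj(s,[.4988,-.293,.05])[0].astype(int); cv2.imwrite('pics/c9.png',cv2.resize(s['image'][q[1]-50:q[1]+50,q[0]-50:q[0]+50],(600,600),interpolation=cv2.INTER_CUBIC)[:,:,::-1])
```

```text
t 26.95 pos [ 0.4998 -0.2931  0.0642] az 147.61 | turn [-0.01  0.03 -0.  ] shift mm [-0.  -0.   1.4] dist 1 gap 0.264 gf 71.7 F [-3.1  0.5  9.7]
start plate z 0.0429 280
start ear z 1 0.0576 49
start ear z -1 0.0566 43
now plate z 0.2522 1324
now ear z 1 0.0614 46
now ear z -1 0.0615 45
```

View pics/c9.png

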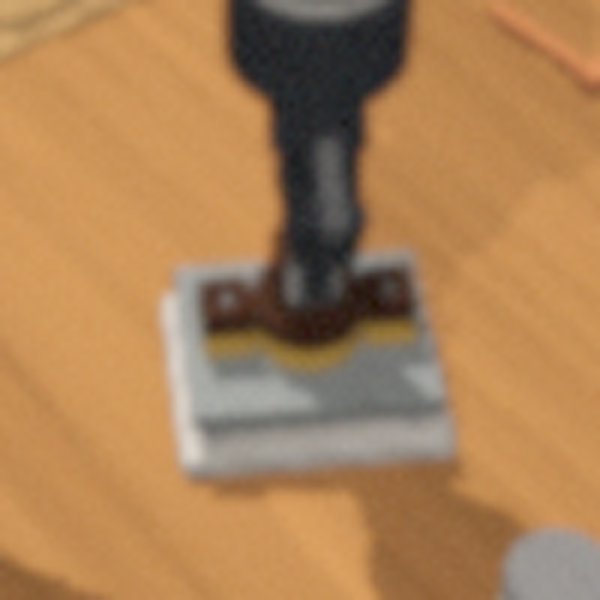

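The back is seated on both dowels, visible at about (228,298) and (392,288), and flush with the brass. It is pressed about 6.5 mm so far, so 1.4 mm more is needed.

>>> drive_tool(
  plan=[
    [0,0,0.0007,0,0,0,-1],
    [0,0,0.0007,0,0,0,-1],
    [0,0,0,0,0,0,-1],
    [0,0,0,0,0,0,-1],
    [0,0,0,0,0,0,-1],
    [0,0,0,0,0,0,-1],
    [0,0,0,0,0,0,-1],
    [0,0,0,0,0,0,-1],
  ],
)

```text
t: 27.8
tcp_pos: [0.4998, -0.2931, 0.0629]
tool_rot: [0.279, 0.96, -0.0, 0.0]
force: [-2.2, 1.1, 10.6]
finger_gap: 0.261
gripper_force: 71.9
```

```bash
python3 -c "
from h import *
s=snap('side');C=cloud(s);d=C[...,:2]-[.4988,-.293];c,n=np.cos(np.radians(-32.4)),np.sin(np.radians(-32.4));x=d@[c,n];y=d@[-n,c];A=C
m=(abs(x)<.046)&(abs(x)>.028)&(abs(y)<.01)&(A[...,2]>.03)&(A[...,2]<.09);print('ear z',np.median(A[m][:,2]))
h=A[(abs(A[...,0]-.5)<.14)&(abs(A[...,1]-.012)<.06)&(A[...,2]>.006)];print('duster z med',np.median(h[:,2]),len(h))
go([.4998,-.2931,.0628])
print(manip.sign_off())"
```

```text
ear z 0.06032753811081659
duster z med 0.02256170679638725 876
t 27.85 pos [ 0.4998 -0.2931  0.0629] az 147.61 | turn [-0.01  0.04 -0.  ] shift mm [-0.  -0.   0.1] dist 0 gap 0.265 gf 71.9 F [-2.6  1.1  9.7]
the job is handed in; nothing more can be done
None
```

The job is handed in at about 28 s: the duster was held on the diaphragm for over 2 s and laid back on its mat, and the back is seated flush on both dowels, still gripped, with the nest held about 8 mm down at about 10 N; the first grip on the back closed above its block and had to be redone, without shifting the back.

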